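# Open the safety-capped tub on the welding bench

### The arm

A 6-joint arm with a two-finger parallel gripper is mounted at the origin on the work surface. World frame = base frame: x ahead of the robot, y to its left, z up, the work surface at z = 0. Lengths are in m, angles in degrees, forces in N, time in s.
With the tool pointing down it reaches from about 0.25 to 0.725 m from the base axis. Payload 9.7 kg.
Tool frame: the origin (TCP) lies midway between the tips of the shut fingers; the grasp point (between the pads) lies 19 mm behind it (bot.pinch_z is the distance from the TCP to the grasp point, in m); z points along the fingers, y is the line along which they close (so a half turn about z gives the same grasp; the last joint's range is limited). The gripper opens to 85 mm and grips with 20 to 120 N. Pads are 22 mm wide; open, the fingers measure 114 mm over their backs; the gripper's body (76 mm by 85 mm) begins 54 mm behind the grasp point. The pads swing forward as they close: fully open they stand 13 mm farther back than shut.
Start: joints at [65.088, 4.979, 10.078, 95.1, 0, 90], TCP at [0.232, 0.499, 0.231] pointing down, gripper open.
Joint ranges: [-179.16, 179.16], [-48.56, 103.87], [-65.8, 70.77], [-126.05, 130.52], [-82.76, 87.17], [-180, 180]. Speed limits (degrees/s): [127.2, 127.2, 147.25, 180, 180, 180].

### API

Orientations are given as [roll, pitch, yaw] about the fixed x, y, z axes, in that order (R = Rz(yaw) Ry(pitch) Rx(roll)).
In Python, from workcell import sensors, camera, ticket, bot gives the robot as it stands.
- The arm moves only by the shell command python3 -m handwheel 'ROWS' [FORCE]. ROWS is a JSON object of lists of equal length, an entry for each row: "gripper": the opening, from -1 (shut) to 1 (fully open); "slide": the shift along the tool's x, y, z in mm, a list of three; "yaw": the turn about the tool's z in rad. A call has 1 to 8 rows; each row shifts and turns the commanded pose from where the row before left it, along the tool's axes as they then stand; what a row does not reach is not made up. A row lasts 1/12 s, in which the tool goes at most 41.7 mm and 7.16 degrees, less where a joint would pass 70% of its speed; a pose out of reach is approached as far as the arm can. A call is refused whole if a number of a shift passes 41.7 or a number of a turn 0.125, either way. A call with a gripper value outside its range is refused whole. The fingers move at their own pace and stop on an object; FORCE is the grip in N (left out, the last holds). Time passes only in rows, so rows that do not move let the fingers close. It gives the time, the measured TCP pose, the force, the opening and the grip force at its end, in the units of the state.
- sensors.get_obs(): the state, without advancing time (a new reading comes with each control period).
- camera(name): name is "side" or "top" or "wrist"; returns a dict with "img" (480x640x3 uint8, red, green, blue), "fx", "fy", "cx", "cy" (pixels), "R" (3x3) and "t" (3): a world point X has camera coordinates R X + t. Camera axes: x right, y down, z forward; pixel columns grow to the right and rows downward; lengths in m; the calibration is good to about 2 mm. A picture is of the moment at which its call begins. There is no depth.
- ticket.job_done(): hands the job in; it is judged then, once.
The state is a dict: "time": time; "q": joint angles; "qd": joint speeds; "joint_efforts": joint torques, N m; "ee_pos": TCP position; "tcp_rot": TCP orientation; "wrist_force": force on the tool from outside, world axes, zero at the start; "torque": the same for the moment, N m; "opening": finger opening in m; "grasp_force": force on a finger pad.
Only numpy, scipy, OpenCV 4.12 (cv2) and the standard library are available. Lean on these libraries where they do the work, as an engineer would, in place of code of your own. Each camera call takes 0.05 s, during which the arm holds its last target. There are 200 camera calls.

### The job

Three tubs are clamped to the welding bench. Open the blue one whose black cap has two orange side tabs: squeeze both tabs in, keep them squeezed while you turn the cap anticlockwise (seen from above) about a quarter turn until it is free, then lift it off the neck and set it down gently, right side up and whole, inside the shallow metal tray, and let go.

Things in the scene. Friction and masses are not known exactly. Their poses are not given: they have to be found in the camera images.
- cap: Black ridged round cap of the blue tub, 47 mm across, 41 mm high, about 50 g. Origin: centre of its underside, z up its axis; the two orange tabs stand out at its +y and -y sides. Clockwise it is stopped. Turned 45 to 120 degrees anticlockwise it is free and lifts straight up (45 mm clears the neck). It stands firmly on its underside. No pose is given while it is held.
- tabs (a point): Point on the cap's axis midway between the tabs, 28 mm above its underside; axes as the cap's. Grip here from straight above, closing along y. Tab faces: 18 mm wide, 12 mm below to 10 mm above this point, 64 mm apart, 50 mm when both are fully squeezed (7 mm each, springs of 5 N; grip with 15 to 40 N). In less than 5 mm each, they catch on posts and the cap turns only 3 degrees.
- tub: Blue tub, 82 mm across, fixed upright on a black 112 mm square plate bolted to the bench. Origin: centre of the plate's underside, on the bench, z up. Shoulder 85 mm up; neck above it 30 mm across (40 over its lugs), 37 mm high. The shut cap's underside is 86.5 mm up, its axes as the tub's. Look-alikes nearby: a blue tub whose cap has no tabs, a yellow tub whose cap has tabs.
- tray: Shallow silvery tray with a white floor, 170 by 170 mm, rim 14 mm high, walls and floor 3 mm thick, fixed to the bench. Origin: centre of its underside, z up; its floor is 3 mm above the origin.
Things that resemble listed ones, but are neither listed nor needed, are in the scene too. What is meant by the cap is not brown or yellow, and is the larger of those in its own colour.

How it is judged (in metres and radians):
On the way:
1. the cap is turned more than 29 degrees on its neck while still seated (angle between the x axis of cap and the x axis of tub, either way round above 0.5 rad and horizontal distance between cap and tub below 0.005 m and z of cap in the frame of tub below 0.092 m), for 0.03 s.
At the end, for the whole second after the job is handed in: the cap stands on the tray's floor, upright to 10 degrees, inside the rim (its centre within 60 mm of the tray's middle along each side), released and at rest (x of cap in the frame of tray between -0.06 and 0.06 m and y of cap in the frame of tray between -0.06 and 0.06 m and z of cap in the frame of tray below 0.008 m and angle between cap's own z axis and vertical below 0.17 rad and linear speed of cap below 0.02 m/s and contact force between the fingers and cap below 0.1 N); the robot touches nothing.
It fails at once if the cap is dropped into the tray (faster than 0.6 m/s just above its floor) (linear speed of cap above 0.6 m/s and horizontal distance between cap and tray below 0.1 m and z of cap in the frame of tray below 0.04 m).
It also fails if it takes over 48 s, if anything falls off the work surface, if the arm or the gripper's body presses on something with over 40 N, if the wrist force passes 120 N, or if a joint passes its speed limit or range.

## Working session

There is one attempt and no reset: what is moved stays moved. The work goes in short steps, Python scripts to look and compute and a shell command to move; the robot and the scene stay as the last step left them, time stands still between calls to the robot, and variables do not carry over. Pictures are saved under pics/ and viewed, at most 10 in all, crops included, and the job is handed in when it is done.

```bash
ls; mkdir -p pics
python3 - <<'E'
from workcell import sensors,camera,ticket,bot
import cv2,numpy as np
o=sensors.get_obs();print({k:np.round(v,3).tolist() for k,v in o.items() if k in('time','ee_pos','tcp_rot','opening')},bot.pinch_z)
for n in('top','side'):
    c=camera(n);cv2.imwrite(f'pics/{n}0.png',c['img'][:,:,::-1]);np.savez(f'{n}0.npz',**c)
    print(n,c['fx'],c['cx'],c['cy'],np.round(c['R'],3).tolist(),np.round(c['t'],3), -c['R'].T@c['t'])
E
```

```text
pics
{'time': 0.0, 'ee_pos': [0.232, 0.499, 0.231], 'tcp_rot': [-179.924, 0.001, 155.087], 'opening': 0.086} 0.0187
top 525.2132682093245 314.14480867761216 240.30977117028493 [[0.014, -1.0, 0.025], [-0.997, -0.016, -0.072], [0.073, -0.023, -0.997]] [-0.005  0.604  0.981] [0.53093945 0.02815385 1.02209003]
side 442.7785499670596 313.02039137775165 239.05035796784423 [[0.988, -0.152, -0.007], [-0.104, -0.643, -0.759], [0.111, 0.751, -0.651]] [-0.601  0.154  0.789] [ 0.52251703 -0.58437008  0.62648666]
```

View pics/top0.png

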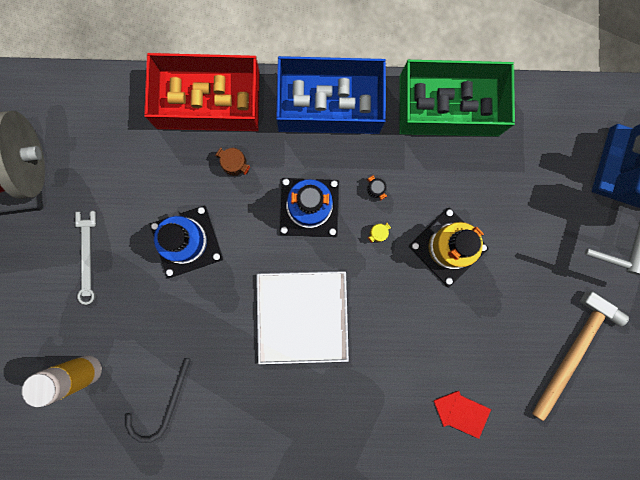

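View pics/side0.png

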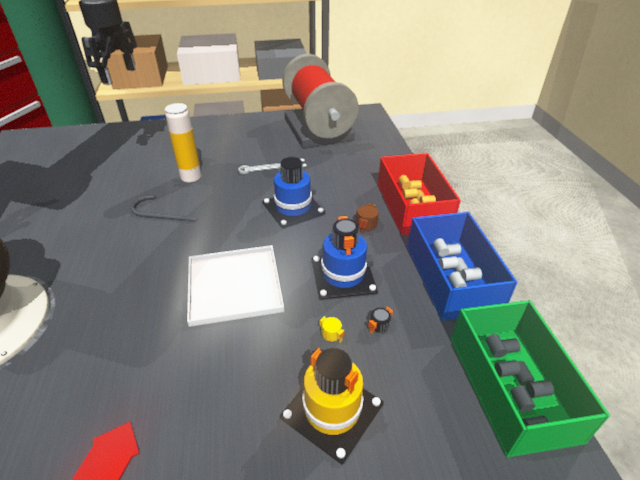

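The target is the middle tub: tabs at about (295,199) and (326,199) in the top view and (343,221) and (348,243) in the side view. The plate has four white bolts, and the tray spans (257–348, 271–363) in the top view.

```bash
cat > h.py <<'E'
import numpy as np,cv2
def load(n): return dict(np.load(n+'.npz'))
def P(c): 
    K=np.array([[c['fx'],0,c['cx']],[0,c['fy'],c['cy']],[0,0,1]],float);return K@np.c_[c['R'],c['t']]
def plane(c,uv,z):
    d=c['R'].T@np.array([(uv[0]-c['cx'])/c['fx'],(uv[1]-c['cy'])/c['fy'],1]);o=-c['R'].T@c['t'];return o+d*(z-o[2])/d[2]
def tri(a,ua,b,ub):
    X=cv2.triangulatePoints(P(a),P(b),np.float64(ua).reshape(2,1),np.float64(ub).reshape(2,1))[:,0];return X[:3]/X[3]
def blobs(mask,box,amin=4):
    x0,y0,x1,y1=box;n,l,s,ce=cv2.connectedComponentsWithStats(np.uint8(mask[y0:y1,x0:x1]))
    return [(s[i,4],np.round(ce[i]+[x0,y0],2),(s[i,:4]+[x0,y0,0,0]).tolist()) for i in range(1,n) if s[i,4]>=amin]
def orange(im):
    h=cv2.cvtColor(im,cv2.COLOR_RGB2HSV);return cv2.inRange(h,(4,150,90),(18,255,255))>0
def white(im):
    h=cv2.cvtColor(im,cv2.COLOR_RGB2HSV);return cv2.inRange(h,(0,0,150),(180,60,255))>0
E
python3 - <<'E'
from h import *
t,s=load('top0'),load('side0')
print('top or',blobs(orange(t['img']),(280,180,340,225)))
print('side or',blobs(orange(s['img']),(325,205,365,262)))
bt=blobs(white(t['img']),(276,174,342,238));bs=blobs(white(s['img']),(308,235,385,300))
print('bolts',bt,bs)
tm=white(t['img']);tm[:, :250]=0
c,_=cv2.findContours(np.uint8(tm[262:372,250:356]),0,2)
c=max(c,key=cv2.contourArea)+[250,262];r=cv2.minAreaRect(c);print('tray',r)
for p in cv2.boxPoints(r):print(p,plane(t,p,.010))
sm=white(s['img']);c,_=cv2.findContours(np.uint8(sm[235:330,180:290]),0,2)
c=max(c,key=cv2.contourArea)+[180,235]
q=cv2.approxPolyDP(c,8,True)[:,0];print([(p,plane(s,p,.010).round(3)) for p in q])
for n,c,b in(('t',t,(265,165,350,245)),('s',s,(300,195,390,305))):
    x0,y0,x1,y1=b;cv2.imwrite(f'pics/crop_{n}.png',cv2.resize(c['img'][y0:y1,x0:x1,::-1],None,fx=6,fy=5,interpolation=2)[:600,:800] )
E
python3 -c "
import cv2,numpy as np
a=cv2.imread('pics/crop_t.png');b=cv2.imread('pics/crop_s.png')
h=500;c=np.hstack([cv2.resize(a,(400,h)),cv2.resize(b,(400,h))]);cv2.imwrite('pics/crops.png',c)"
```

```text
top or [(np.int32(48), array([293.79, 197.5 ]), [291, 192, 7, 12]), (np.int32(52), array([325.62, 198.5 ]), [323, 194, 6, 10])]
side or [(np.int32(63), array([361.51, 211.16]), [358, 206, 7, 12]), (np.int32(25), array([342.2 , 217.48]), [338, 216, 10, 4]), (np.int32(53), array([361.64, 222.94]), [358, 218, 7, 11]), (np.int32(154), array([348.44, 243.18]), [343, 236, 12, 18])]
bolts [(np.int32(32), array([285.5, 181.5]), [283, 179, 6, 6]), (np.int32(33), array([333.73, 183.36]), [331, 181, 7, 6]), (np.int32(4), array([305.5 , 189.75]), [304, 189, 4, 3]), (np.int32(8), array([312.5 , 189.38]), [309, 188, 8, 4]), (np.int32(6), array([301.17, 197.17]), [301, 195, 2, 5]), (np.int32(12), array([316.08, 201.42]), [313, 197, 6, 9]), (np.int32(4), array([302.75, 202.  ]), [302, 201, 3, 3]), (np.int32(7), array([287., 205.]), [287, 202, 1, 7]), (np.int32(5), array([310.8, 205.4]), [309, 205, 4, 2]), (np.int32(76), array([316.2 , 221.34]), [293, 208, 40, 20]), (np.int32(9), array([289.89, 215.44]), [288, 213, 5, 6]), (np.int32(29), array([283.72, 229.83]), [281, 227, 7, 6]), (np.int32(32), arra
[... 377 characters left out ...]
3828)
[255.70169 273.36658] [0.53937579 0.11556824 0.01      ]
[345.82193 271.0558 ] [ 0.54636265 -0.05758466  0.01      ]
[348.14127 361.50916] [ 0.37450641 -0.06373812  0.01      ]
[258.02103 363.81995] [0.36837109 0.10733789 0.01      ]
[(array([272, 245], dtype=int32), array([0.539, 0.121, 0.01 ])), (array([189, 256], dtype=int32), array([0.368, 0.114, 0.01 ])), (array([188, 325], dtype=int32), array([ 0.377, -0.067,  0.01 ])), (array([259, 315], dtype=int32), array([ 0.501, -0.064,  0.01 ])), (array([254, 324], dtype=int32), array([ 0.491, -0.083,  0.01 ])), (array([276, 325], dtype=int32), array([ 0.529, -0.091,  0.01 ])), (array([289, 277], dtype=int32), array([0.564, 0.022, 0.01 ]))]
```

View pics/crops.png

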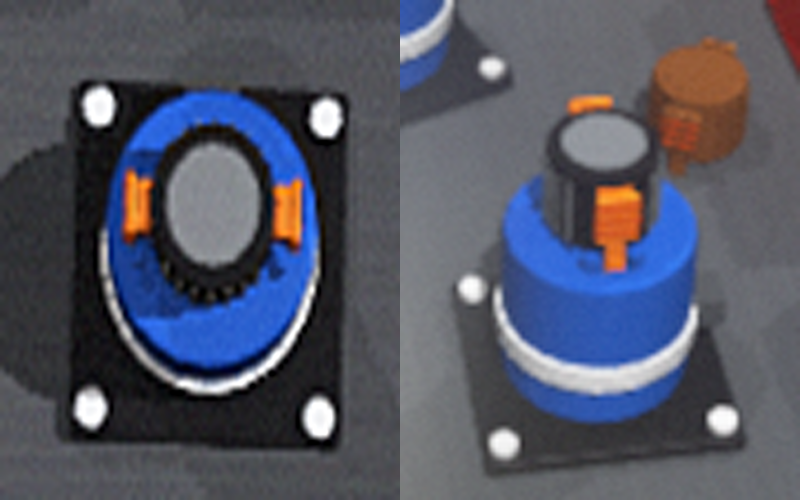

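The crops show the tub with the grey disc on the cap top at about (310,197.5) in the top view and (346,226) in the side view. The tab line runs roughly along world y and the bolts are clean, so I'll triangulate.

Run:
```python
from h import *
from scipy.spatial.transform import Rotation as Ro
t,s=load('top0'),load('side0')
def disc(c,b):
    x0,y0,x1,y1=b;h=cv2.cvtColor(c['img'],cv2.COLOR_RGB2HSV)[y0:y1,x0:x1]
    m=cv2.inRange(h,(0,0,90),(180,50,175));m=cv2.morphologyEx(m,cv2.MORPH_OPEN,np.ones((5,5)))
    k,_=cv2.findContours(m,0,1);k=max(k,key=cv2.contourArea);e=cv2.fitEllipse(k);return np.array(e[0])+[x0,y0],e[1]
a,b=disc(t,(299,185,323,212)),disc(s,(333,217,360,240));print(a,b)
T=tri(t,a[0],s,b[0]);print('cap top',T)
C=plane(t,a[0],.1275);print('by plane',C,plane(s,b[0],.1275))
B=[tri(t,u,s,v) for u,v in(((285.5,181.5),None),) if v]
for u,v in(((333.73,183.36),(372.19,286.83)),((283.72,229.83),(315.6,257.97)),((332.5,231.5),(323,292.17))):print('bolt',tri(t,u,s,v).round(4))
bp=np.array([plane(t,u,.008) for u in((285.5,181.5),(333.73,183.36),(283.72,229.83),(332.5,231.5))]);print(bp.round(4),'tub c',bp.mean(0))
d=bp[0]+bp[2]-bp[1]-bp[3];e=bp[0]+bp[1]-bp[2]-bp[3];print('yaw y',np.degrees(np.arctan2(-d[0],d[1])),'x',np.degrees(np.arctan2(e[1],e[0])))
# tab tops (z .1245), centroid of tops
l,r=plane(t,(293.8,197.5),.122),plane(t,(325.6,198.5),.122);print('tabs',l,r,(l+r)/2,np.degrees(np.arctan2(-(l-r)[0],(l-r)[1])))
print('tray c',plane(t,(301.92,317.44),.012))
# tray rim corner heights check
print('traycorner tri',tri(t,(255.7,273.4),s,(272,246)),tri(t,(258,363.8),s,(188.5,256.5)))
```

```text
(array([309.89969063, 197.16820717]), (18.55858612060547, 18.787900924682617)) (array([345.5442915 , 225.61193275]), (11.647254943847656, 18.337234497070312))
cap top [0.67002649 0.01550519 0.12953235]
by plane [0.67040127 0.01546964 0.1275    ] [0.67054606 0.01795264 0.1275    ]
bolt [ 0.7161 -0.0321  0.0131]
bolt [0.6235 0.0633 0.0133]
bolt [ 0.6222 -0.0308  0.0131]
[[ 0.719   0.0618  0.008 ]
 [ 0.7171 -0.0324  0.008 ]
 [ 0.6243  0.0635  0.008 ]
 [ 0.6226 -0.0311  0.008 ]] tub c [0.67075386 0.01546541 0.008     ]
yaw y -1.0791077237929183 x -0.9043610129723653
tabs [0.6701727  0.04319133 0.122     ] [ 0.66943148 -0.01179873  0.122     ] [0.66980209 0.0156963  0.122     ] -0.7722579056943585
tray c [0.45676418 0.02557522 0.012     ]
traycorner tri [0.53910091 0.11539883 0.01200381] [0.36882934 0.10696171 0.01486289]
```

```bash
cat > go.py <<'E'
import sys,numpy as np
from workcell import sensors
from scipy.spatial.transform import Rotation as Ro
o=sensors.get_obs();R=Ro.from_euler('xyz',o['tcp_rot'],degrees=True)
print('t',o['time'],'pos',np.round(o['ee_pos'],4),'rot',np.round(o['tcp_rot'],2),'q',np.round(o['q'],1),'F',np.round(o['wrist_force'],1),'open',round(float(o['opening']),4),'grip',np.round(o['grasp_force'],1))
if len(sys.argv)>3:
    g=np.array(eval(','.join(sys.argv[1:4])));print('slide mm now:',np.round(R.inv().apply(g-o['ee_pos'])*1000,1))
    if len(sys.argv)>4:
        y=float(sys.argv[4]);d=(y-o['tcp_rot'][2]+180)%360-180;print('yaw needed (tool) rad',np.round(-np.radians(d),3),'; slide after yaw:',np.round(Ro.from_euler('xyz',[180,0,y],degrees=True).inv().apply(g-o['ee_pos'])*1000,1))
E
python3 -m handwheel '{"gripper":[1,1,1,1],"slide":[[0,0,-25],[0,0,-25],[0,0,-25],[0,0,-25]],"yaw":[-0.1,-0.1,-0.1,-0.1]}' 20
python3 go.py 0.67 0.0158 0.25 179
```

```text
time: 0.43
ee_pos: [0.2315, 0.4985, 0.332]
tcp_rot: [-180.0, -0.0, 178.3]
wrist_force: [0.8, 0.8, -0.2]
opening: 0.0853
grasp_force: 0.0
t 0.4333 pos [0.2315 0.4985 0.332 ] rot [-1.7996e+02 -2.0000e-02  1.7829e+02] q [ 65.1   8.8  25.8 107.   -0.   66.8] F [ 0.8  0.8 -0.2] open 0.0853 grip 0.0
slide mm now: [-452.7 -469.3   82.2]
yaw needed (tool) rad -0.012 ; slide after yaw: [-446.8 -475.    82. ]
```

```bash
python3 -m handwheel '{"gripper":[1,1,1,1,1,1,1,1],"slide":[[-28,-28,0],[-28,-28,0],[-28,-28,0],[-28,-28,0],[-28,-28,0],[-28,-28,0],[-28,-28,0],[-28,-28,0]],"yaw":[-0.012,0,0,0,0,0,0,0]}' >/dev/null
python3 -m handwheel '{"gripper":[1,1,1,1,1,1,1,1],"slide":[[-26,-28,0],[-26,-28,0],[-26,-28,0],[-26,-28,0],[-26,-28,0],[-26,-28,0],[0,-20,0],[0,0,0]],"yaw":[0,0,0,0,0,0,0,0]}' >/dev/null
python3 go.py 0.67 0.0158 0.22 179
```

```text
t 1.7667 pos [0.603  0.0742 0.3294] rot [-1.7993e+02 -1.6000e-01  1.7847e+02] q [ 7.000e+00  1.780e+01  3.620e+01  1.086e+02 -1.000e-01  8.600e+00] F [0.2 1.  1. ] open 0.0856 grip 0.0
slide mm now: [-68.9 -56.5 109.3]
yaw needed (tool) rad -0.009 ; slide after yaw: [-68.1 -57.2 109.4]
```

```bash
python3 -m handwheel '{"gripper":[1,1,1,1,1,1],"slide":[[-17,-14,27],[-17,-14,27],[-17,-14,27],[-17,-15,28],[0,0,0],[0,0,0]],"yaw":[-0.009,0,0,0,0,0]}' >/dev/null
python3 go.py 0.67 0.0158 0.22 179
python3 - <<'E'
from workcell import camera
import cv2,numpy as np
from h import *
c=camera('wrist');np.savez('w1.npz',**c);cv2.imwrite('pics/w1.png',c['img'][:,:,::-1])
print((-c['R'].T@c['t']).round(3),c['R'].round(2).tolist(),P(c)@[.67,.0158,.1285,1]/(P(c)@[.67,.0158,.1285,1])[2]);print(blobs(orange(c['img']),(0,0,640,480),20))
E
```

```text
t 2.2667 pos [0.6682 0.0198 0.2199] rot [-180.     -0.26  179.16] q [ 1.7 22.4 29.6 97.5  0.   2.5] F [0.2 0.2 0.3] open 0.0855 grip 0.0
slide mm now: [-1.9 -3.9 -0.1]
yaw needed (tool) rad 0.003 ; slide after yaw: [-1.9 -3.9 -0.1]
[0.587 0.021 0.363] [[0.02, 1.0, 0.0], [0.95, -0.01, 0.32], [0.32, -0.0, -0.95]] [310.909986   244.62832069   1.        ]
[(np.int32(60), array([171.9 , 132.63]), [165, 127, 14, 13]), (np.int32(145), array([156.97, 230.21]), [148, 223, 18, 15]), (np.int32(392), array([269.89, 238.43]), [262, 223, 17, 32]), (np.int32(409), array([356.11, 237.68]), [347, 223, 17, 34]), (np.int32(139), array([187.05, 265.09]), [179, 258, 17, 16]), (np.int32(2502), array([475.63, 292.68]), [440, 264, 73, 55]), (np.int32(33), array([543.21, 394.42]), [538, 392, 10, 8]), (np.int32(94), array([563.19, 394.05]), [552, 392, 27, 10]), (np.int32(72), array([444.38, 404.79]), [441, 394, 12, 19])]
```

View pics/w1.png

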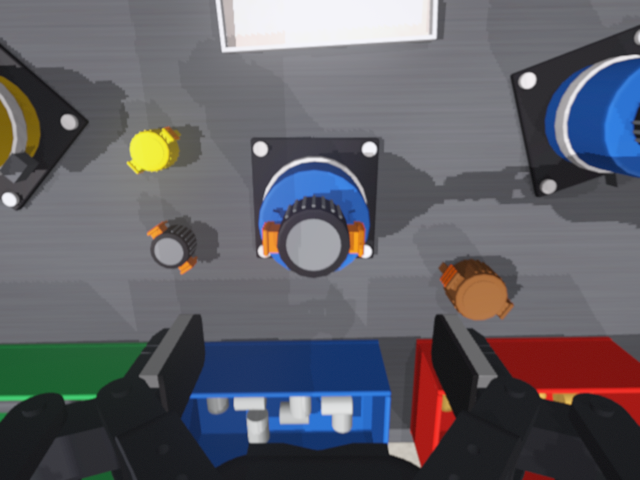

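The disc is at about (314,243), against a prediction of (311,245). That puts y about 1.5 mm higher, so I'll use (0.6698, 0.0167) and descend.

```bash
python3 -m handwheel '{"gripper":[1,1,1,1,1,1,1],"slide":[[-1.6,-3.1,20],[0,0,25],[0,0,25],[0,0,20],[0,0,20],[0,0,10],[0,0,0]],"yaw":[0.003,0,0,0,0,0,0]}' 20 >/dev/null
python3 go.py 0.6698 0.0167 0.092 179
```

```text
t 2.9 pos [0.6696 0.0177 0.1017] rot [ 1.800e+02 -8.000e-02  1.791e+02] q [ 1.5 21.  14.7 83.8  0.   2.4] F [-0.3 -0.2  0.7] open 0.0851 grip 0.0
slide mm now: [-0.2 -1.   9.7]
yaw needed (tool) rad 0.002 ; slide after yaw: [-0.2 -1.   9.7]
```

```bash
python3 -m handwheel '{"gripper":[1,1,1],"slide":[[0,-0.9,9.5],[0,0,0],[0,0,0]],"yaw":[0.002,0,0]}' 28 >/dev/null
python3 go.py 0.6698 0.0167 0.092 179
python3 -m handwheel '{"gripper":[-1,-1,-1,-1,-1,-1,-1,-1],"slide":[[0,0,0],[0,0,0],[0,0,0],[0,0,0],[0,0,0],[0,0,0],[0,0,0],[0,0,0]],"yaw":[0,0,0,0,0,0,0,0]}' 28
python3 go.py
```

```text
t 3.15 pos [0.6708 0.016  0.0938] rot [1.8000e+02 7.0000e-02 1.7893e+02] q [ 1.4 21.1 13.9 82.8  0.   2.4] F [0.5 0.7 0.3] open 0.0857 grip 0.0
slide mm now: [1.  0.7 1.8]
yaw needed (tool) rad -0.001 ; slide after yaw: [1.  0.7 1.8]
time: 3.82
ee_pos: [0.6711, 0.0161, 0.0946]
tcp_rot: [180.0, 0.1, 178.9]
wrist_force: [-1.2, 1.5, 8.4]
opening: 0.0484
grasp_force: 29.8
t 3.8167 pos [0.6711 0.0161 0.0946] rot [1.7996e+02 1.4000e-01 1.7893e+02] q [ 1.4 21.1 14.  82.8  0.   2.4] F [-1.2  1.5  8.4] open 0.0484 grip 29.8
```

Both tabs are fully in: the opening is 48 mm at 30 N. Next is the turn.

```bash
python3 -m handwheel '{"gripper":[-1,-1,-1,-1,-1,-1,-1],"slide":[[0,0,0],[0,0,0],[0,0,0],[0,0,0],[0,0,0],[0,0,0],[0,0,0]],"yaw":[-0.1,-0.1,-0.1,-0.1,-0.1,-0.1,0]}'
python3 go.py
python3 - <<'E'
from workcell import sensors;print(sensors.get_obs()['torque'])
E
```

```text
time: 4.4
ee_pos: [0.6716, 0.0163, 0.0946]
tcp_rot: [-179.9, 0.2, -146.3]
wrist_force: [0.2, 1.6, 7.9]
opening: 0.0483
grasp_force: 29.7
t 4.4 pos [0.6716 0.0163 0.0946] rot [-179.94    0.19 -146.33] q [  1.4  21.1  14.   82.7   0.  -32.3] F [0.2 1.6 7.9] open 0.0483 grip 29.7
[ 0.39223476 -0.02337997 -0.00614128]
```

```bash
python3 -m handwheel '{"gripper":[-1,-1,-1,-1,-1,-1,-1,-1],"slide":[[0,0,0],[0,0,0],[0,0,0],[0,0,0],[0,0,0],[0,0,0],[0,0,0],[0,0,0]],"yaw":[-0.1,-0.1,-0.1,-0.1,-0.1,-0.1,-0.1,-0.05]}'>/dev/null
python3 -m handwheel '{"gripper":[-1,-1,-1,-1],"slide":[[0,0,0],[0,0,-5],[0,0,-5],[0,0,0]],"yaw":[0,0,0,0]}'
python3 go.py
python3 - <<'E'
from workcell import camera
import cv2,numpy as np
c=camera('side');cv2.imwrite('pics/s2.png',cv2.resize(c['img'][170:320,270:420,::-1],(500,500)))
E
```

```text
time: 5.4
ee_pos: [0.6704, 0.0162, 0.1037]
tcp_rot: [180.0, 0.0, -103.7]
wrist_force: [-2.7, 4.0, 3.2]
opening: 0.0481
grasp_force: 30.6
t 5.4 pos [0.6704 0.0162 0.1037] rot [ 1.8000e+02  4.0000e-02 -1.0372e+02] q [  1.4  21.   15.   83.9   0.  -74.9] F [-2.7  4.   3.2] open 0.0481 grip 30.6
```

View pics/s2.png

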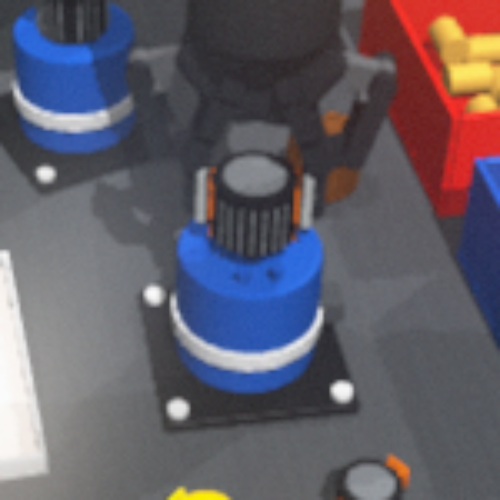

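The cap has turned with the pads and rises freely, so I'll lift it clear.

```bash
python3 -m handwheel '{"gripper":[-1,-1,-1,-1,-1,-1,-1],"slide":[[0,0,-8],[0,0,-12],[0,0,-16],[0,0,-20],[0,0,-20],[0,0,-10],[0,0,0]],"yaw":[0,0,0,0,0,0,0]}'
python3 go.py 0.4575 0.0262 0.11
python3 - <<'E'
from workcell import camera
import cv2,numpy as np
c=camera('side');cv2.imwrite('pics/s3.png',cv2.resize(c['img'][120:320,230:430,::-1],(500,500)))
E
```

```text
time: 6.03
ee_pos: [0.6716, 0.0153, 0.1925]
tcp_rot: [-179.7, 0.0, -103.8]
wrist_force: [1.2, -0.9, -0.3]
opening: 0.0477
grasp_force: 30.2
t 6.0333 pos [0.6716 0.0153 0.1925] rot [-1.7970e+02  4.0000e-02 -1.0376e+02] q [  1.3  21.6  25.4  93.6  -0.  -74.9] F [ 1.2 -0.9 -0.3] open 0.0477 grip 30.2
slide mm now: [ 40.4 211.   81.4]
```

View pics/s3.png

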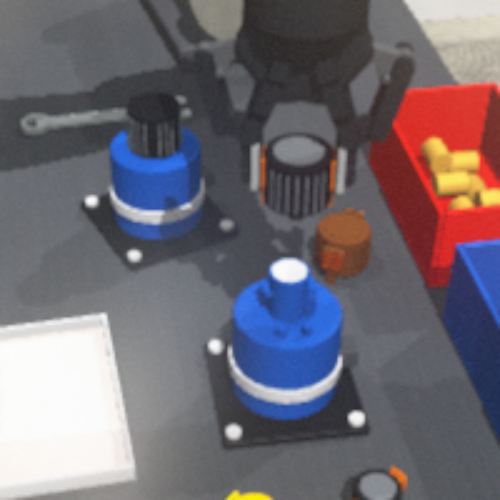

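The cap is off the neck and held upright. Now to carry it over the tray.

```bash
python3 -m handwheel '{"gripper":[-1,-1,-1,-1,-1,-1,-1,-1],"slide":[[4,15,0],[5,28,0],[6,32,0],[6,34,0],[6,34,0],[6,32,0],[5,24,0],[2,12,0]],"yaw":[0,0,0,0,0,0,0,0]}'>/dev/null
python3 -m handwheel '{"gripper":[-1,-1,-1,-1,-1,-1,-1,-1],"slide":[[0,0,10],[0,0,20],[0,0,25],[0,0,25],[0,0,25],[0,0,20],[0,0,10],[0,0,0]],"yaw":[0,0,0,0,0,0,0,0]}'
python3 go.py 0.4575 0.0262 0.011
```

```text
time: 7.42
ee_pos: [0.4545, 0.0268, 0.0504]
tcp_rot: [179.7, -0.1, -103.7]
wrist_force: [0.5, -0.1, -0.8]
opening: 0.0483
grasp_force: 30.2
t 7.4167 pos [0.4545 0.0268 0.0504] rot [ 1.7973e+02 -9.0000e-02 -1.0374e+02] q [  3.4  -7.3 -22.   75.6  -0.  -72.9] F [ 0.5 -0.1 -0.8] open 0.0483 grip 30.2
slide mm now: [-0.2 -3.2 39.3]
```

```bash
python3 -m handwheel '{"gripper":[-1,-1,-1,-1,-1,-1],"slide":[[0,0,10],[0,0,10],[0,0,8],[0,0,5],[0,0,2],[0,0,0]],"yaw":[0,0,0,0,0,0]}'
python3 -m handwheel '{"gripper":[-1,-1,-1],"slide":[[0,0,2],[0,0,1],[0,0,0]],"yaw":[0,0,0]}'
```

```text
time: 7.92
ee_pos: [0.4558, 0.027, 0.0185]
tcp_rot: [180.0, -0.0, -103.7]
wrist_force: [0.2, -0.1, 0.1]
opening: 0.0481
grasp_force: 30.2
time: 8.17
ee_pos: [0.4561, 0.0271, 0.0159]
tcp_rot: [-180.0, 0.0, -103.7]
wrist_force: [-0.8, 0.3, -0.5]
opening: 0.0482
grasp_force: 30.2
```

```bash
python3 -m handwheel '{"gripper":[-1,-1,-1],"slide":[[0,0,2],[0,0,0.5],[0,0,0]],"yaw":[0,0,0]}'
python3 -m handwheel '{"gripper":[-1,-1,-1],"slide":[[0,0,1],[0,0,0],[0,0,0]],"yaw":[0,0,0]}'
```

```text
time: 8.42
ee_pos: [0.4559, 0.027, 0.0132]
tcp_rot: [180.0, -0.0, -103.7]
wrist_force: [-0.5, 0.5, -0.6]
opening: 0.048
grasp_force: 30.2
time: 8.67
ee_pos: [0.456, 0.0271, 0.0123]
tcp_rot: [180.0, 0.0, -103.7]
wrist_force: [0.4, -0.0, -1.0]
opening: 0.0482
grasp_force: 30.2
```

```bash
python3 -m handwheel '{"gripper":[-1,-1,-1],"slide":[[0,0,1],[0,0,0],[0,0,0]],"yaw":[0,0,0]}'
python3 -m handwheel '{"gripper":[-1,-1,-1],"slide":[[0,0,1],[0,0,0],[0,0,0]],"yaw":[0,0,0]}'
```

```text
time: 8.92
ee_pos: [0.456, 0.0271, 0.0113]
tcp_rot: [180.0, 0.0, -103.7]
wrist_force: [-0.2, -0.3, -0.5]
opening: 0.0484
grasp_force: 30.2
time: 9.17
ee_pos: [0.4561, 0.0271, 0.011]
tcp_rot: [-180.0, 0.0, -103.7]
wrist_force: [-1.9, -0.2, 7.2]
opening: 0.0483
grasp_force: 32.2
```

The cap touched the floor (7 N), so I'll release.

```bash
python3 -m handwheel '{"gripper":[0.4,0.6,0.8,0.9,0.9,0.9,0.9,0.9],"slide":[[0,0,0],[0,0,0],[0,0,0],[0,0,0],[0,0,0],[0,0,0],[0,0,0],[0,0,0]],"yaw":[0,0,0,0,0,0,0,0]}'
python3 -m handwheel '{"gripper":[0.9,0.9,0.9,0.9,0.9,0.9,0.9,0.9],"slide":[[0,0,-8],[0,0,-12],[0,0,-20],[0,0,-25],[0,0,-25],[0,0,-25],[0,0,-20],[0,0,0]],"yaw":[0,0,0,0,0,0,0,0]}'
python3 - <<'E'
from workcell import camera
from h import *
c=camera('side');cv2.imwrite('pics/s4.png',cv2.resize(c['img'][180:340,150:310,::-1],(500,500)))
print(blobs(orange(c['img']),(180,180,300,330)))
E
```

```text
time: 9.83
ee_pos: [0.456, 0.0271, 0.0103]
tcp_rot: [180.0, -0.0, -103.7]
wrist_force: [-0.0, -0.1, -0.1]
opening: 0.0813
grasp_force: 0.0
time: 10.5
ee_pos: [0.4578, 0.0272, 0.1509]
tcp_rot: [-179.6, 0.1, -103.7]
wrist_force: [0.6, -0.5, -0.0]
opening: 0.0815
grasp_force: 0.0
[(np.int32(54), array([216.46, 273.48]), [214, 267, 6, 14]), (np.int32(20), array([245.1, 272. ]), [243, 270, 5, 5])]
```

View pics/s4.png

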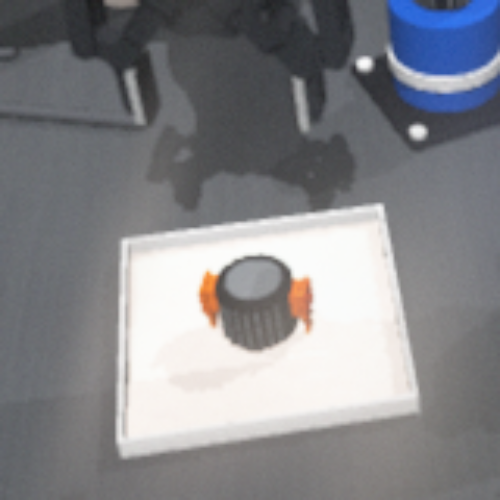

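The cap stands upright near the tray's middle with both tabs sprung out, and the gripper is clear above.

```bash
python3 -m handwheel '{"gripper":[0.9,0.9,0.9,0.9],"slide":[[0,0,0],[0,0,0],[0,0,0],[0,0,0]],"yaw":[0,0,0,0]}' && python3 -c "
from workcell import ticket;print(ticket.job_done())"
```

```text
time: 10.88
ee_pos: [0.4555, 0.027, 0.1445]
tcp_rot: [179.9, -0.0, -103.7]
wrist_force: [-0.2, -0.0, 0.3]
opening: 0.0813
grasp_force: 0.0
the job is handed in; nothing more can be done
None
```

I turned the black cap about 77° anticlockwise with both tabs squeezed, lifted it off the blue tub, set it upright near the middle of the tray, released it and handed the job in at about 11 s; no verdict came back.

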